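# Draw out the telescoping stand leg to its other hole

## Task

Two telescoping legs of a lamp stand are held in cradles on the bench; one is already drawn out. Draw the other one, the leg that is still pushed in, out to match: press its spring button down, slide it along the slot towards the robot to the tube's other hole, and let the button pop up there. Leave the leg that is already out in its hole.

Things in the scene. Friction and masses are not known exactly. Their poses are not given: they have to be found in the camera images.
- leg_in_knob (a point): Centre of the spring button's grip on the pushed-in leg: upright ribbed black cylinder, 24 mm across, 35 mm high, on a 12 mm steel stem; this point is 17 mm under its top, 92 mm above the bench (button up). z up, x along the tube; the leg draws out along -x (towards the robot within 0.3 rad). Button fully down, the grip still clears the tube (its top face is 60 mm above the bench) by 2 mm.
- leg_in_slide (a joint): Slide of the leg to be drawn out (40 mm square aluminium tube, 170 mm long, level in a grey cradle fixed to the bench; two 40 mm long holes in its top, joined by a slot), in m. 0: button mid in its starting hole, the one away from the robot; 0.070: mid in the other hole, nearer the robot. Stops at -0.009 and 0.079. Slides with about 1 N, button down; button up, it has 9 to 12 mm of play.
- leg_in_button (a joint): How far that leg's button is pressed down, in m: 0 up (popped through the hole), 0.012 fully down. Its collar clears the tube's wall at 0.006; hold it at 0.007 to 0.011 while sliding from hole to hole. The spring pushes back with 4 N when up, 8 N fully down. Let go between the holes it stays trapped under the wall at about 0.006.
- leg_out_slide (a joint): The same slide of the other, identical leg, 0.18 to 0.45 m to the left or right of the first and already drawn out (about 0.070): its dark steel inner tube and black rubber foot stand far out towards the robot, its button is in the hole nearer the robot. Not to be moved out of its hole.
Things that resemble listed ones, but are neither listed nor needed, are in the scene too. What is shaped like the part that bears leg_in_knob but purple is not meant.

How it is judged:
By the outcome, as a careful person would: the job done as asked, in the order asked, and still so for the second after the job is handed in, with the robot touching nothing.
It also fails if it takes over 40 s, if anything falls off the work surface, if the arm or the gripper's body presses on something with over 40 N, if the wrist force passes 120 N, or if a joint passes its speed limit or range.

## Robot

A 7-joint arm with a two-finger parallel gripper is mounted at the origin on the work surface; the furniture and walls round the work are solid. World frame = base frame: x ahead of the robot, y to its left, z up, the work surface at z = 0. Lengths are in m, angles in degrees, forces in N, time in s.
With the tool pointing down it reaches from about 0.425 to 0.975 m from the base axis. Payload 16.7 kg.
Tool frame: the origin (TCP) lies at the centre of the arm's flange, where the gripper is bolted on; the fingertips stand 173 mm ahead of it and the grasp point (between the pads) lies 155 mm ahead of it; z points along the fingers, y is the line along which they close (so a half turn about z gives the same grasp; the last joint's range is limited). The gripper opens to 85 mm and grips with 20 to 120 N. Pads are 22 mm wide; open, the fingers measure 114 mm over their backs; the gripper's body (76 mm by 85 mm) begins 54 mm behind the grasp point. The pads swing forward as they close: fully open they stand 13 mm farther back than shut.
Start: joints at [-76.461, 24.414, 4.234, 92.017, -1.954, 63.644, -3.845], TCP at [0.254, 0.625, 0.405] pointing down, gripper open.
Joint ranges: [-163.25, 163.25], [-28.42, 122.38], [-70.27, 78.77], [12.13, 141.07], [-58.53, 238.53], [9.26, 117.41], [-156.51, 156.51]. Speed limits (degrees/s): [108.29, 108.29, 136.94, 136.94, 172.46, 172.46, 172.46].

## Interface

Orientations are given as [roll, pitch, yaw] about the fixed x, y, z axes, in that order (R = Rz(yaw) Ry(pitch) Rx(roll)).
In Python, from bench import * gives the robot as it stands.
- The arm moves only by the tool send_rows, never from a script. Its argument "commands" is a list of rows, each a list of 3 entries, a list of its own where there are three numbers: the shift along the tool's x, y, z in m, then the turn about the tool's z in degrees, then the opening, from 0 (shut) to 1 (fully open). A call has exactly 10 rows; each row shifts and turns the commanded pose from where the row before left it, along the tool's axes as they then stand; what a row does not reach is not made up. A row lasts 1/8 s, in which the tool goes at most 62.5 mm and 10.7 degrees, less where a joint would pass 70% of its speed; a pose out of reach is approached as far as the arm can. A call is refused whole if a number of a shift passes 0.0625 or a number of a turn 10.7, either way. A call with a gripper value outside its range is refused whole. The fingers move at their own pace and stop on an object; "grip_force" is the grip in N (left out, the last holds). Time passes only in rows, so rows that do not move let the fingers close, or fill a call up. It gives the time, the measured TCP pose, the force, the opening and the grip force at its end, in the units of the state.
- get_state(): the state, without advancing time (a new reading comes with each control period).
- snapshot(name): name is "side" or "top"; returns a dict with "image" (420x560x3 uint8, blue, green, red), "mtx" (3x3 intrinsics, pixels), "distortion" ([k1, k2, p1, p2, k3] as OpenCV has them; the pictures are not rectified), "R" (3x3) and "t" (3): a world point X has camera coordinates R X + t. Camera axes: x right, y down, z forward; pixel columns grow to the right and rows downward; lengths in m; the calibration is good to about 2 mm. A picture is of the moment at which its call begins. There is no depth.
- close_job(): hands the job in; it is judged then, once.
Trained networks look in a picture, given as the dict that the camera call returned (one of the last four; its "shot" number tells which), for a name from the list of things; names that differ only in an ending like _2 or _b are one class to them, and where a whole thing is asked for, a point or a joint stands for the part that bears it (a point fixed in the world has none). Each returns a list of dicts, best first, with "p" (0 to 1); they miss things now and then, are a little off and sometimes report something else, mostly with a low value. They report only what shows in the picture. A call takes as long as a camera call. They do not tell look-alikes from the thing itself.
- spot_in(picture, thing): "xy" ([column, row] in pixels, amid what is visible of it).
- spot_point(picture, thing): "xy" ([column, row] in pixels: a listed point, or the origin of a listed thing).
The state is a dict: "t": time; "joints": joint angles; "joint_vel": joint speeds; "tau": joint torques, N m; "position": TCP position; "tcp_rot": TCP orientation; "contact_force": force on the tool from outside, world axes, zero at the start; "torque": the same for the moment, N m; "width": finger opening in m; "finger_force": force on a finger pad.
Only numpy, scipy, OpenCV 4.12 (cv2) and the standard library are available. Lean on these libraries where they do the work, as an engineer would, in place of code of your own. Each camera call takes 0.05 s, during which the arm holds its last target. There are 200 camera calls.

## Working session

There is one attempt and no reset: what is moved stays moved. The work goes in short steps, Python scripts to look and compute and a tool call to move; the robot and the scene stay as the last step left them, time stands still between calls to the robot, and variables do not carry over. Pictures are saved under pics/ and viewed, at most 10 in all, crops included, and the job is handed in when it is done.

Besides the shell and the picture viewer there is one more tool, called after "Call:" as a command line: name --argument value ..., lists and objects as JSON in quotes. send_rows: Moves the arm, as the interface text tells. Its arguments: {"type":"object","properties":{"commands":{"type":"array"},"grip_force":{"type":"number"}},"required":["commands"]}

```bash
mkdir -p pics; cat > h.py <<'E'
from bench import *
import numpy as np, cv2
def ray(p,xy):
    u=cv2.undistortPoints(np.array([[xy]],float),np.array(p["mtx"]),np.array(p["distortion"],float))[0,0]
    R=np.array(p["R"]);t=np.array(p["t"]).ravel()
    return -R.T@t, R.T@np.array([u[0],u[1],1.])
def atz(p,xy,z):
    o,d=ray(p,xy);return (o+d*(z-o[2])/d[2]).round(4)
def tri(p,a,q,b):
    o1,d1=ray(p,a);o2,d2=ray(q,b)
    s=np.linalg.lstsq(np.c_[d1,-d2],o2-o1,rcond=None)[0]
    A=o1+d1*s[0];B=o2+d2*s[1];return ((A+B)/2).round(4),np.linalg.norm(A-B).round(4)
def proj(p,X):
    return cv2.projectPoints(np.array([X],float),cv2.Rodrigues(np.array(p["R"]))[0],np.array(p["t"],float),np.array(p["mtx"]),np.array(p["distortion"],float))[0][0,0].round(1)
E
python3 - <<'E'
from h import *
s=get_state();print(s)
a=snapshot("top");b=snapshot("side")
for n,p in(("top",a),("side",b)):
    cv2.imwrite(f"pics/{n}0.png",p["image"])
    for d in spot_point(p,"leg_in_knob"):print(n,d,atz(p,d["xy"],.092))
    print((-np.array(p["R"]).T@np.array(p["t"])).round(3))
E
```

```text
{'t': 0.0, 'joints': array([-76.4609316 ,  24.4503077 ,   4.23219924,  92.05281918,
        -1.9558481 ,  63.64546849,  -3.84376209]), 'joint_vel': array([ 0.00223833,  0.02415616, -0.04394686, -0.02735548,  0.06062347,
        0.06471718, -0.11562869]), 'tau': array([ 6.36810073e-04, -9.49839377e+01,  3.76104757e+00, -4.63530135e+01,
        1.92833436e-02,  9.91914509e-03,  8.97114592e-05]), 'position': array([0.25394548, 0.62519842, 0.4039988 ]), 'tcp_rot': array([-1.79923705e+02,  4.18831030e-03,  1.57892460e+02]), 'contact_force': array([-0.66155157, -0.64441262, -0.01229336]), 'torque': array([ 0.00202964,  0.05191153, -0.01813213]), 'finger_force': 0.0, 'width': 0.08510240643737924}
top {'xy': [140.4, 259.7], 'p': 0.66} [0.3052 0.3257 0.092 ]
top {'xy': [367.2, 151.7], 'p': 0.46} [ 0.5495 -0.1659  0.092 ]
[0.342 0.013 0.973]
side {'xy': [207.6, 161.2], 'p': 0.53} [0.2995 0.3267 0.092 ]
side {'xy': [351.8, 264.5], 'p': 0.51} [ 0.5564 -0.1725  0.092 ]
[ 0.24  -0.699  0.756]
```

View pics/top0.png

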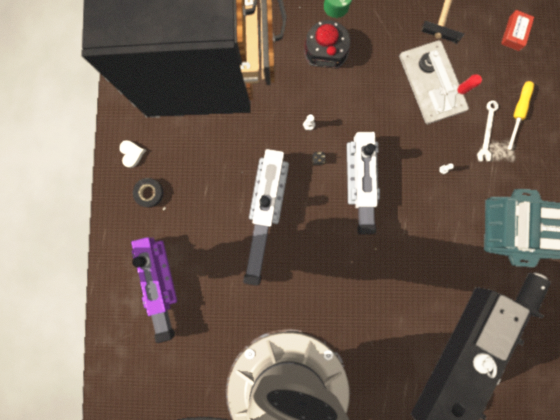

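View pics/side0.png

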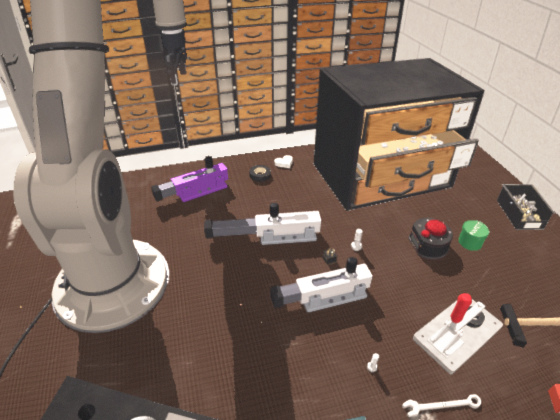

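Candidates in the top view: purple leg knob (140,260), white leg knob (265,201) with its inner tube far out, and white leg knob (369,150) with a short stub and its button in the far hole. The last is the pushed-in leg. I'll confirm it in a crop.

```bash
python3 - <<'E'
from h import *
a=snapshot("top");b=snapshot("side")
c=[cv2.resize(a["image"][120:245,310:435],(400,400),interpolation=cv2.INTER_CUBIC),cv2.resize(b["image"][240:340,260:385][:, :],(400,320),interpolation=cv2.INTER_CUBIC)]
c[1]=cv2.copyMakeBorder(c[1],0,80,0,0,0)
cv2.imwrite("pics/crop.png",np.hstack(c))
A=[d["xy"] for d in spot_point(a,"leg_in_knob")];B=[d["xy"] for d in spot_point(b,"leg_in_knob")]
for x in A:
  for y in B: print(x,y,tri(a,x,b,y))
E
```

```text
[140.5, 256.5] [351.2, 265.1] (array([ 0.4724,  0.1461, -0.0029]), np.float64(0.5153))
[140.5, 256.5] [208.2, 162.0] (array([0.3066, 0.3282, 0.0871]), np.float64(0.0109))
[369.8, 148.8] [351.2, 265.1] (array([ 0.5561, -0.172 ,  0.0897]), np.float64(0.0012))
[369.8, 148.8] [208.2, 162.0] (array([ 0.375 , -0.1109,  0.4017]), np.float64(0.2067))
```

View pics/crop.png

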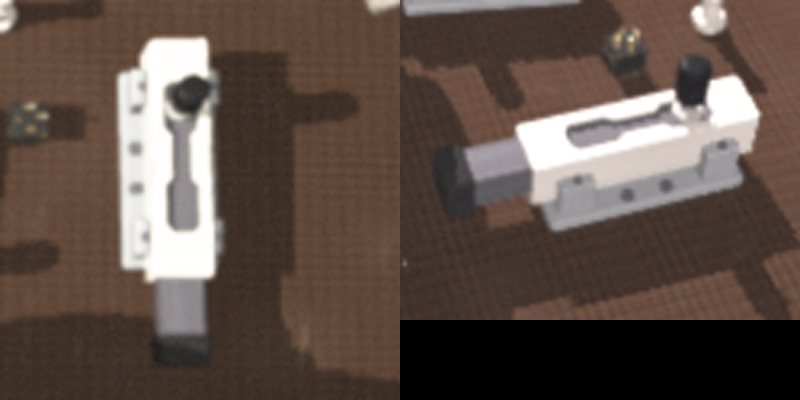

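Crop: left, the top view shows the button at crop (190,95) in the far hole, with the empty near hole at (183,205). Right, the side view shows the upright black button at (693,80) and a short stub. This is the pushed-in leg. Next I need the tube axis.

```bash
python3 - <<'E'
from h import *
a=snapshot("top")
f=lambda u,v:atz(a,[310+u/3.2-.35,120+v/3.2-.35],.06)
P=[f(*x) for x in((144,42),(208,40),(147,277),(214,275),(183,228),(183,125),(182,362))]
for p in P:print(p)
far=(P[0]+P[1])/2;near=(P[2]+P[3])/2;d=far-near
print(far,near,np.linalg.norm(d),np.degrees(np.arctan2(d[1],d[0])))
# bright-mask rectangle
g=cv2.cvtColor(a["image"],cv2.COLOR_BGR2GRAY)[125:215,340:385]
n,l,st,c=cv2.connectedComponentsWithStats((g>215).astype(np.uint8));k=1+st[1:,4].argmax()
ys,xs=np.where(l==k);r=cv2.minAreaRect(np.c_[xs,ys].astype(np.float32))
Q=[atz(a,q+[340,125],.06) for q in cv2.boxPoints(r)]
for q in Q:print(q)
E
```

```text
[ 0.6008 -0.1438  0.06  ]
[ 0.6031 -0.1899  0.06  ]
[ 0.4316 -0.1454  0.06  ]
[ 0.4337 -0.1927  0.06  ]
[ 0.4668 -0.171   0.06  ]
[ 0.5407 -0.1714  0.06  ]
[ 0.3722 -0.1699  0.06  ]
[ 0.60195 -0.16685  0.06   ] [ 0.43265 -0.16905  0.06   ] 0.16931429354900904 0.7444986449901513
[ 0.6017 -0.1255  0.06  ]
[ 0.6044 -0.1898  0.06  ]
[ 0.4329 -0.1925  0.06  ]
[ 0.4305 -0.1294  0.06  ]
```

Tube length comes out at 0.169 m (expected 0.170), and the knob triangulates at z 0.090 (expected 0.092). The tube's yaw is about 0.7°, so the knob is near (0.555, -0.171). Moving over now.

Call:
send_rows --commands '[[[-0.036,-0.039,0],0,1],[[-0.036,-0.039,0],0,1],[[-0.036,-0.039,0],0,1],[[-0.036,-0.039,0],0,1],[[-0.036,-0.039,0],0,1],[[-0.036,-0.039,0],0,1],[[-0.036,-0.039,0],0,1],[[-0.036,-0.039,0],0,1],[[-0.036,-0.039,0],0,1],[[-0.036,-0.039,0],0,1]]' --grip_force 40

```text
t: 1.7
position: [0.4411, 0.1268, 0.4051]
tcp_rot: [180.0, 0.0, 157.9]
contact_force: [1.5, 0.5, -0.6]
width: 0.0854
finger_force: 0.0
```

Call:
send_rows --commands '[[[-0.036,-0.039,0],0,1],[[-0.036,-0.039,0],0,1],[[-0.036,-0.039,0],0,1],[[-0.036,-0.039,0],0,1],[[-0.036,-0.039,0],0,1],[[-0.036,-0.039,0],0,1],[[0,0,0],-7.6,1],[[0,0,0],-7.6,1],[[0,0,0],-7.6,1],[[0,0,0],0,1]]'

```text
t: 2.95
position: [0.5528, -0.1697, 0.4048]
tcp_rot: [180.0, 0.0, -179.4]
contact_force: [-0.2, -0.2, 0.9]
width: 0.0854
finger_force: 0.0
```

Call:
send_rows --commands '[[[-0.002,-0.0015,0.02],0,1],[[0,0,0.02],0,1],[[0,0,0.02],0,1],[[0,0,0.02],0,1],[[0,0,0.02],0,1],[[0,0,0.02],0,1],[[0,0,0.02],0,1],[[0,0,0.015],0,1],[[0,0,0],0,1],[[0,0,0],0,1]]'

```text
t: 4.2
position: [0.5551, -0.1712, 0.2503]
tcp_rot: [-180.0, 0.0, -179.4]
contact_force: [-0.2, -0.1, 0.0]
width: 0.0854
finger_force: 0.0
```

```bash
python3 - <<'E'
from h import *
print(get_state()["position"])
b=snapshot("side");a=snapshot("top")
cv2.imwrite("pics/pre.png",np.hstack([cv2.resize(p["image"][y:y+100,x:x+100],(400,400),interpolation=cv2.INTER_CUBIC) for p,x,y in((b,290,210),(a,310,110))]))
E
```

```text
[ 0.55505822 -0.17116289  0.25031467]
```

View pics/pre.png

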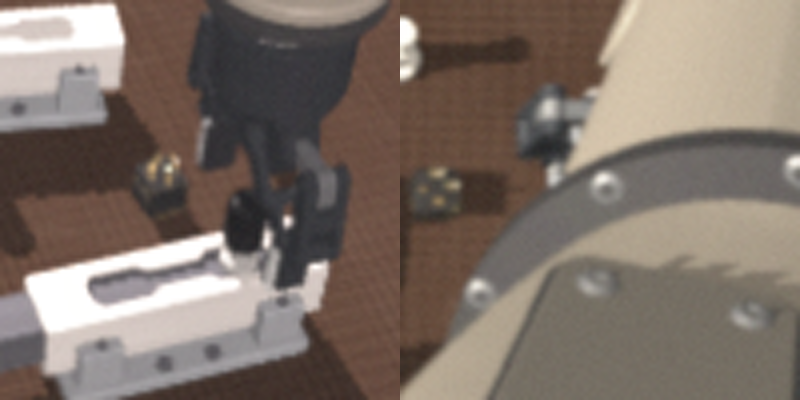

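```bash
python3 - <<'E'
from h import *
b=snapshot("side")
for X in((.556,-.172,.092),(.556,-.172,.109),(.555,-.214,.09),(.555,-.129,.09),(.566,-.214,.09),(.544,-.214,.09)):print(X,(proj(b,X)-[290,210])*4)
print(spot_point(b,"leg_in_knob"))
E
```

```text
(0.556, -0.172, 0.092) [246.  217.6]
(0.556, -0.172, 0.109) [250.  196.8]
(0.555, -0.214, 0.09) [274.4 276.4]
(0.555, -0.129, 0.09) [215.2 166.4]
(0.566, -0.214, 0.09) [292.8 272. ]
(0.544, -0.214, 0.09) [255.6 280.4]
[{'xy': [204.5, 163.6], 'p': 0.69}, {'xy': [348.6, 268.1], 'p': 0.64}]
```

Left crop: the fingers straddle the button, which is at (243,222), with the near finger at (295,260). The offset along x is a few mm at most. I'll nudge 2 mm towards the robot and close.

Call:
send_rows --commands '[[[0.002,0,0],0,1],[[0,0,0],0,0.5],[[0,0,0],0,0.1],[[0,0,0],0,0],[[0,0,0],0,0],[[0,0,0],0,0],[[0,0,0],0,0],[[0,0,0],0,0],[[0,0,0],0,0],[[0,0,0],0,0]]' --grip_force 40

```text
t: 5.65
position: [0.5529, -0.1707, 0.2497]
tcp_rot: [180.0, -0.0, -179.3]
contact_force: [-1.0, 5.0, 4.4]
width: 0.0224
finger_force: 39.0
```

Call:
send_rows --commands '[[[0,0.001,0.002],0,0],[[0,0,0.002],0,0],[[0,0,0.002],0,0],[[0,0,0.002],0,0],[[0,0,0],0,0],[[0,0,0],0,0],[[0,0,0],0,0],[[0,0,0],0,0],[[0,0,0],0,0],[[0,0,0],0,0]]'

```text
t: 6.9
position: [0.5529, -0.1703, 0.2418]
tcp_rot: [-180.0, 0.0, -179.3]
contact_force: [-0.4, 2.0, 6.8]
width: 0.023
finger_force: 39.3
```

```bash
python3 - <<'E'
from h import *
b=snapshot("side")
cv2.imwrite("pics/press.png",cv2.resize(b["image"][220:300,290:390],(750,600),interpolation=cv2.INTER_CUBIC))
for i in range(3):
  s=get_state();print(s["position"],s["contact_force"]);snapshot("top")
print(spot_point(b,"leg_in_knob"),[(proj(b,(.555,-.172,z))-[290,220])*7.5 for z in(.109,.1,.074,.064)])
E
```

```text
[ 0.55294063 -0.17034785  0.24183633] [-0.99396123  1.52806276  6.40459969]
[ 0.55293171 -0.17034205  0.24182324] [0.11199919 1.11648492 6.72066392]
[ 0.55291062 -0.17033508  0.24182921] [-1.05509899  0.75924277  7.01050762]
[{'xy': [348.2, 271.1], 'p': 0.54}, {'xy': [206.6, 161.3], 'p': 0.49}] [array([465.75, 294.75]), array([462., 315.]), array([450.75, 373.5 ]), array([447. , 394.5])]
```

View pics/press.png

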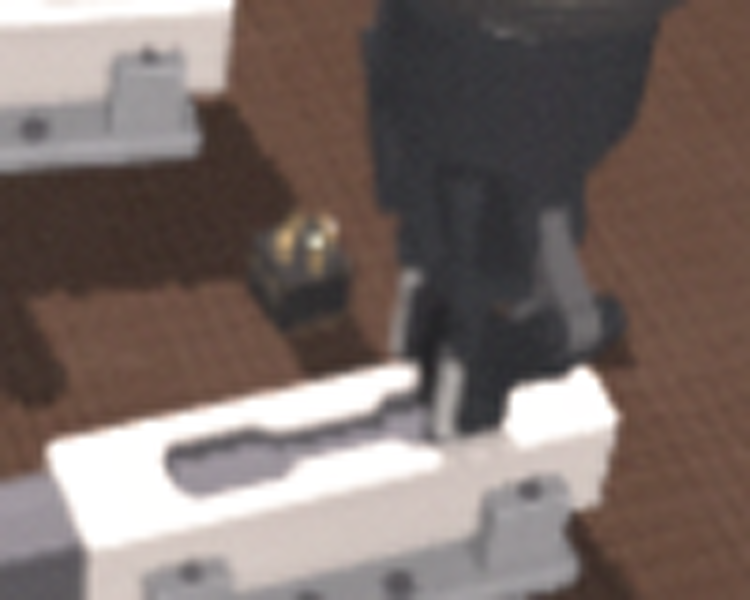

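The fingers hold the knob and the tips clear the tube. 6.7 N of push back means about 8 mm pressed. I'll press 1 mm more and slide 68 mm.

Call:
send_rows --commands '[[[0,0,0.001],0,0],[[0,0,0],0,0],[[0.0085,0,0],0,0],[[0.0085,0,0],0,0],[[0.0085,0,0],0,0],[[0.0085,0,0],0,0],[[0.0085,0,0],0,0],[[0.0085,0,0],0,0],[[0.0085,0,0],0,0],[[0.0085,0,0],0,0]]'

```text
t: 8.4
position: [0.485, -0.1714, 0.2411]
tcp_rot: [-179.9, 0.1, -179.3]
contact_force: [0.9, -1.0, 6.3]
width: 0.0231
finger_force: 39.3
```

```bash
python3 - <<'E'
from h import *
b=snapshot("side")
s=get_state();print(s["position"],s["contact_force"],s["width"])
cv2.imwrite("pics/slid.png",cv2.resize(b["image"][220:320,260:385],(750,600),interpolation=cv2.INTER_CUBIC))
E
```

```text
[ 0.48395645 -0.17153495  0.24094293] [-0.88714095 -1.43065698  7.32889359] 0.022768136500425806
```

View pics/slid.png

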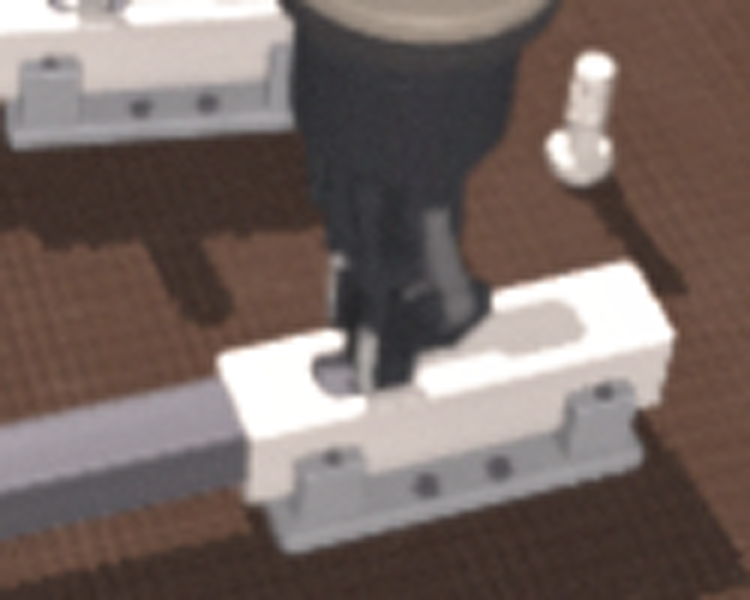

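The inner tube has drawn out with the button at the near hole, about (375,370). I'll let the button rise while still gripped.

Call:
send_rows --commands '[[[0,0,-0.002],0,0],[[0,0,-0.002],0,0],[[0,0,-0.002],0,0],[[0,0,-0.001],0,0],[[0,0,-0.001],0,0],[[0,0,0],0,0],[[0,0,0],0,0],[[0,0,0],0,0],[[0,0,0],0,0],[[0,0,0],0,0]]'

```text
t: 9.7
position: [0.4849, -0.1713, 0.2487]
tcp_rot: [-180.0, 0.0, -179.3]
contact_force: [-0.4, -5.3, 4.4]
width: 0.0228
finger_force: 39.2
```

Force is +4.4 N at the original height, so the button popped up and isn't trapped. Releasing and lifting.

Call:
send_rows --commands '[[[0,0,0],0,0.3],[[0,0,0],0,0.6],[[0,0,0],0,1],[[0,0,0],0,1],[[0,0,0],0,1],[[0,0,0],0,1],[[0,0,0],0,1],[[0,0,-0.02],0,1],[[0,0,-0.04],0,1],[[0,0,-0.05],0,1]]'

```text
t: 10.95
position: [0.4845, -0.1708, 0.3594]
tcp_rot: [-180.0, -0.1, -179.3]
contact_force: [0.2, -0.2, 0.3]
width: 0.0857
finger_force: 0.0
```

Call:
send_rows --commands '[[[-0.05,0,-0.03],0,1],[[-0.05,0,0],0,1],[[-0.05,0,0],0,1],[[-0.05,0,0],0,1],[[0,0,0],0,1],[[0,0,0],0,1],[[0,0,0],0,1],[[0,0,0],0,1],[[0,0,0],0,1],[[0,0,0],0,1]]'

```text
t: 12.2
position: [0.6847, -0.1684, 0.3889]
tcp_rot: [180.0, 0.0, -179.3]
contact_force: [0.4, 0.5, -0.5]
width: 0.0855
finger_force: 0.0
```

```bash
python3 - <<'E'
from h import *
b=snapshot("side");a=snapshot("top")
B=[d["xy"] for d in spot_point(b,"leg_in_knob")];A=[d["xy"] for d in spot_point(a,"leg_in_knob")];print(A,B,[tri(a,x,b,y) for x in A for y in B])
cv2.imwrite("pics/end.png",np.hstack([b["image"][140:340,180:400],a["image"][100:300,220:440]]).repeat(1,0))
E
python3 -c "
import cv2;i=cv2.imread('pics/end.png');cv2.imwrite('pics/end.png',cv2.resize(i,None,fx=1.8,fy=1.8,interpolation=2))"
```

```text
[] [[322.7, 271.2], [207.0, 164.1]] []
```

View pics/end.png

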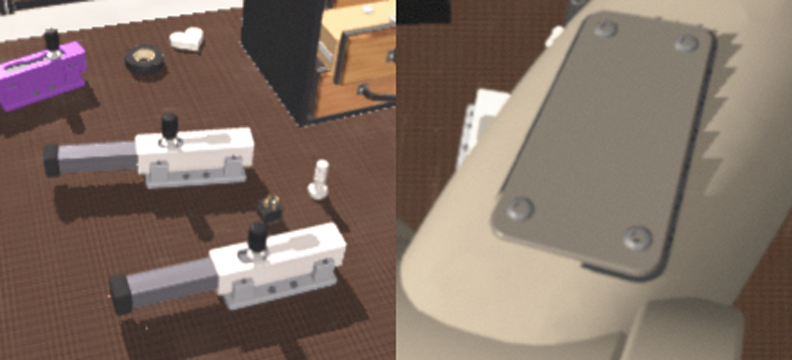

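The side view shows both white legs drawn out alike: the worked leg's button stands up at (257,237) in the near hole, and the other's at (170,128) is unchanged. The gripper is clear. Handing in.

```bash
python3 -c "
from bench import *
print(close_job())"
```

```text
the job is handed in; nothing more can be done
None
```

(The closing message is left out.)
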